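# Clamp the brass spigot with the cam lever and hold it

## Robot

A 6-joint arm with a two-finger parallel gripper is mounted at the origin on a cart in front of the work surface, level with it; the furniture and walls round the work are solid. World frame = base frame: x ahead of the robot, y to its left, z up, the work surface at z = 0. Lengths are in mm, angles in rad, forces in N, time in s.
With the tool pointing down it reaches from about 350 to 850 mm from the base axis. Payload 8.1 kg.
Tool frame: the origin (TCP) lies at the very end of the fingers, on their centre line; the grasp point (between the pads) lies 19 mm behind it; z points along the fingers, y is the line along which they close (so a half turn about z gives the same grasp; the last joint's range is limited). The gripper opens to 85 mm and grips with 20 to 120 N. Pads are 22 mm wide; open, the fingers measure 114 mm over their backs; the gripper's body (76 mm by 85 mm) begins 54 mm behind the grasp point. The pads swing forward as they close: fully open they stand 13 mm farther back than shut.
Start: joints at [-1.21, 0.13, 1.488, -0, 1.523, -0.085], TCP at [258.728, -541.355, 231.292] pointing down, gripper open.
Joint ranges: [-2.96, 2.96], [-0.89, 2.26], [0.02, 2.5], [-1.34, 4.48], [0, 2.73], [-2.66, 2.66]. Speed limits (rad/s): [2.39, 2.39, 2.79, 3.14, 3.14, 3.14].

## Interface

Orientations are given as a rotation vector (axis times angle).
In Python, from rig import read_state, get_image, finish_job gives the robot as it stands.
- The arm moves only by the shell command python3 -m inch 'ROWS' [FORCE]. ROWS is a JSON object of lists of equal length, an entry for each row: "jaw": the finger opening in mm, from 0 to 85.4; "translation": the shift along the tool's x, y, z in units of 25 mm (1.0 is 25 mm), a list of three; "roll": the turn about the tool's z in rad. In form: {"jaw": [jaw, ...], "translation": [[dx, dy, dz], ...], "roll": [roll, ...]}. A call has 1 to 20 rows; each row shifts and turns the commanded pose from where the row before left it, along the tool's axes as they then stand; what a row does not reach is not made up. A row lasts 1/10 s, in which the tool goes at most 50 mm and 8.59 degrees, less where a joint would pass 70% of its speed; a pose out of reach is approached as far as the arm can. A call is refused whole if a number of a shift passes 1 or a number of a turn 0.15, either way. A call with a gripper value outside its range is refused whole. The fingers move at their own pace and stop on an object; FORCE is the grip in N (left out, the last holds). Time passes only in rows, so rows that do not move let the fingers close. It gives the time, the measured TCP pose, the force, the opening and the grip force at its end, in the units of the state.
- read_state(): the state, without advancing time (a new reading comes with each control period).
- get_image(name): name is "scene" or "side" or "wrist"; returns a dict with "image" (420x560x3 uint8, red, green, blue), "vertical_fov" (degrees; the focal length in pixels is half the picture's height over the tangent of half this angle, whatever the lens; pixels are square), "cx", "cy" (the principal point, pixels), "extrinsics" (4x4, takes a point from world to camera coordinates); the wrist camera has in their place "T_tool_cam" (4x4, takes a point from camera to tool coordinates, whose origin is the TCP and whose axes are the flange's). Camera axes: x right, y up, looking along -z (the intrinsics and any distortion apply to the point x, -y, -z); pixel columns grow to the right and rows downward; lengths in mm; the calibration is good to about 2 mm. A picture is of the moment at which its call begins: read the wrist's pose just before it. There is no depth.
- finish_job(): hands the job in; it is judged then, once.
The state is a dict: "t": time; "qpos": joint angles; "qvel": joint speeds; "joint_torque": joint torques, N m; "tcp_pos": TCP position; "tool_rot": TCP orientation; "wrist_force": force on the tool from outside, world axes, zero at the start; "moment": the same for the moment, N m; "finger_gap": finger opening in mm; "gripper_force": force on a finger pad.
Only numpy, scipy, OpenCV 4.12 (cv2) and the standard library are available. Lean on these libraries where they do the work, as an engineer would, in place of code of your own. Each camera call takes 0.05 s, during which the arm holds its last target. There are 200 camera calls.

## Task

Take the brass spigot out of the blue parts bin and stand it upright in the grey cam clamp, midway in the gap between the sliding jaw and the steel anvil, and let go of it. Then swing the clamp's black-handled lever clockwise until the cam is at its highest lift (the lever lies over the red line), so that the jaw presses the spigot against the anvil, and finish while still holding the lever there, because it springs back when it is let go. Leave all the other things where they are.

Things in the scene. Friction and masses are not known exactly. Their poses are not given: they have to be found in the camera images.
- brass_spigot: brass-coloured upright round spigot: 82 mm tall, 28 mm diameter up to 68 mm above its foot, then an 18 mm neck to the top; 0.1 to 0.21 kg. Origin: centre of its foot; z up along it. Stands in the parts bin among two others of the same shape (bare grey metal and black plastic), at least 60 mm away from centre to centre.
- parts_bin: open blue plastic bin, fixed to the table, 190 x 200 mm (its x, y), walls 38 mm high and 4 mm thick, floor 4 mm thick. Origin: centre of its underside, on the table.
- cam_clamp: grey cam clamp, fixed. Base plate x -100 to +132, y -50 to +50, 12 mm thick. Origin: on the table below the lever's vertical pivot; x points from the pivot along the jaw's travel to the anvil. Along x: dark cam, jaw, 37 mm gap, anvil. Jaw and anvil rise 29 mm over the plate; guide bars 16 mm high at y 21 to 30 mm either side, x 24 to 72. A red line marks the lever's place at highest lift.
- clamp_spot (a point): middle of the gap, on the plate's top face (12 mm above the table), 79 mm along the clamp's x from the pivot: stand the centre of the spigot's foot here. The gap runs 18.5 mm to either side along x, so the 28 mm spigot has 4.5 mm of play each way; sideways it may stand up to 10 mm off. The closing jaw pushes it on by about 7 mm against the anvil, which gives way by 2.5 mm (spring, 3 N/mm).
- jaw: aluminium-coloured sliding jaw, a loose block 32 mm long (its x), 40 mm wide, 26 mm high, between the guide bars on the clamp's plate, pushed by the cam along the clamp's x. Origin: centre of the lower edge of its rear face (toward the cam), 28.5 mm from the pivot at the start, 40 mm at the highest lift. It does not draw back by itself.
- lever_grip: upright black round handle at the end of the cam lever, 24 mm diameter, 60 mm tall, turning freely about its own axis, free on all sides. Origin: centre of its lower end, 46 mm above the table and 90 mm from the pivot axis; its top is 106 mm above the table. The steel lever arm below it lies 36 to 46 mm above the table.
- cam_lever (a joint): lever angle, rad: 0 at the sprung rest (handle at bearing -1.2 rad from the clamp's x axis toward its y), growing clockwise from above. The cam's lift is greatest at 1.6 rad (handle at bearing -2.8 rad, over the red line); beyond, up to the end at 2.0 rad, it falls again. A spring pulls it back to 0 with 1.3 N at the handle at 0, 4.9 N at 1.6 rad; the jaw's friction adds up to 3 N.
- grey_spigot: bystander in the bin: bare grey metal spigot, same shape as the brass one. Origin: centre of its foot.
- black_spigot: bystander in the bin: black plastic spigot, same shape. Origin: centre of its foot.
- cap: bystander in the bin: white screw cap, 31 mm diameter, 16 mm high. Origin: centre of its underside.
- ink: bystander in the bin: small black block, 24 x 36 x 22 mm. Origin: centre of its underside.
- yellow_bottle: bystander on the table: yellow dropper bottle, 38 mm diameter, 97 mm high. Origin: centre of its underside.
- black_tape: bystander on the table: roll of black tape, 59 mm diameter, 19 mm high. Origin: centre of its underside.
There are look-alikes about, which are no part of the job. Leave any green look-alike of the brass_spigot alone.

How it is judged:
By the outcome, as a careful person would: the job done as asked, in the order asked, and still so for the second after the job is handed in, while the arm keeps its last pose, push and grip.
It also fails if it takes over 48 s, if anything falls off the work surface, if the arm or the gripper's body presses on something with over 40 N, if the wrist force passes 120 N, or if a joint passes its speed limit or range.

## Working session

There is one attempt and no reset: what is moved stays moved. The work goes in short steps, Python scripts to look and compute and a shell command to move; the robot and the scene stay as the last step left them, time stands still between calls to the robot, and variables do not carry over. Pictures are saved under pics/ and viewed, at most 10 in all, crops included, and the job is handed in when it is done.

```bash
mkdir -p pics; ls
cat > h.py <<'E'
import numpy as np, cv2, pickle
from rig import *
from scipy.spatial.transform import Rotation as R
def shot(name,tag):
    s=read_state(); g=get_image(name); g['s']=s; g['name']=name
    pickle.dump(g,open(f'pics/{tag}.pkl','wb')); cv2.imwrite(f'pics/{tag}.png',g['image'][:,:,::-1]); return g
def load(tag): return pickle.load(open(f'pics/{tag}.pkl','rb'))
def cw(g): # camera->world
    if 'extrinsics' in g: return np.linalg.inv(np.array(g['extrinsics']))
    T=np.eye(4); T[:3,:3]=R.from_rotvec(g['s']['tool_rot']).as_matrix(); T[:3,3]=g['s']['tcp_pos']
    return T@np.array(g['T_tool_cam'])
def f(g): return 210/np.tan(np.radians(g['vertical_fov'])/2)
def ray(g,u,v):
    M=cw(g); d=M[:3,:3]@np.array([(u-g['cx'])/f(g),-(v-g['cy'])/f(g),-1]); return M[:3,3],d/np.linalg.norm(d)
def onz(g,u,v,z):
    o,d=ray(g,u,v); return o+d*(z-o[2])/d[2]
def tri(*l): # (g,u,v)...
    A=np.zeros((3,3));b=np.zeros(3); rs=[ray(*x) for x in l]
    for o,d in rs:
        P=np.eye(3)-np.outer(d,d);A+=P;b+=P@o
    p=np.linalg.solve(A,b); return p,[np.linalg.norm((np.eye(3)-np.outer(d,d))@(p-o)) for o,d in rs]
def proj(g,p):
    q=np.linalg.inv(cw(g))@np.append(p,1); return g['cx']+f(g)*q[0]/-q[2], g['cy']-f(g)*q[1]/-q[2]
E
python3 - <<'E'
from h import *
for n in('scene','side','wrist'):
    g=shot(n,n+'0'); print({k:v for k,v in g.items() if k not in('image','s')})
print(g['s'])
a=np.hstack([load('scene0')['image'],load('side0')['image']])
E
```

```text
pics
{'vertical_fov': 55.88726939784482, 'cx': 272.238077633804, 'cy': 212.76285699931307, 'extrinsics': array([[-7.43637758e-01, -6.68582084e-01,  9.38973669e-04,
         6.52544449e+02],
       [ 4.21549777e-01, -4.67782354e-01,  7.76836826e-01,
        -1.74024352e+02],
       [-5.18939949e-01,  5.78081020e-01,  6.29701250e-01,
        -7.57137985e+02],
       [ 0.00000000e+00,  0.00000000e+00,  0.00000000e+00,
         1.00000000e+00]]), 'name': 'scene'}
{'vertical_fov': 49.50464824344221, 'cx': 280.6577752061804, 'cy': 207.9017438864413, 'extrinsics': array([[ 9.89016837e-01, -1.47737892e-01,  4.38302136e-03,
        -5.54586640e+02],
       [ 9.54929356e-02,  6.61340239e-01,  7.43982653e-01,
        -2.83124347e+02],
       [-1.12813097e-01, -7.35392822e-01,  6.68184557e-01,
        -7.79639322e+02],
       [ 0.00000000e+00,  0.00000000e+00,  0.00000000e+00,
         1.00000000e+00]]), 'name': 'side'}
{'vertical_fov': 69.01039544744981, 'cx': 283.77214537553203, 'cy': 210.88247246816124, 'T_tool_cam': array([[ 6.09138368e-04,  9.51596855e-01,  3.07348425e-01,
         7.830494
[... 292 characters left out ...]
, 'qpos': array([-1.21040285e+00,  1.31120610e-01,  1.48921945e+00,  1.46000094e-05,
        1.52301993e+00, -8.53896604e-02]), 'qvel': array([-4.78033840e-04,  5.09620047e-05, -2.68949780e-04, -1.73467183e-05,
       -2.54975346e-04,  7.73119567e-04]), 'joint_torque': array([ 1.35892555e-03, -5.70953894e+01, -5.01939046e+01, -1.67292937e-04,
        8.25033960e-03, -8.87778606e-05]), 'tcp_pos': array([ 258.54336694, -540.85586564,  230.30151723]), 'tool_rot': array([-3.06216795e+00, -6.94062359e-01,  3.57630221e-04]), 'wrist_force': array([-0.22751041, -0.21569687,  0.53937837]), 'moment': array([-0.03548162,  0.01088873, -0.05928921]), 'gripper_force': 0.0, 'finger_gap': 85.15516723235137}
```

View pics/scene0.png

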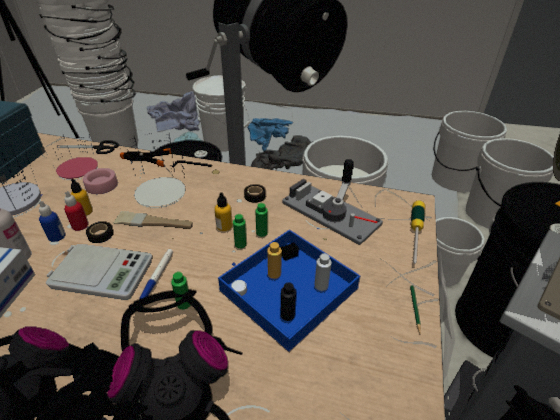

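View pics/side0.png

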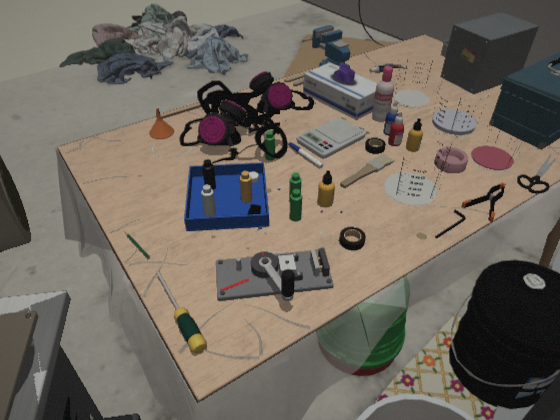

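Run:
```python
from h import *
for n,(x,y,w,h,k) in {'scene':(212,152,190,195,3),'side':(180,155,165,150,4)}.items():
    c=load(n+'0')['image'][y:y+h,x:x+w,::-1]; c=cv2.resize(c,None,fx=k,fy=k,interpolation=cv2.INTER_CUBIC)
    for i in range(0,w,20): cv2.putText(c,str(x+i),(i*k,9),0,.33,(255,255,255),1);cv2.line(c,(i*k,10),(i*k,16),(255,255,255),1)
    for i in range(0,h,20): cv2.putText(c,str(y+i),(0,i*k+4),0,.33,(255,255,255),1);cv2.line(c,(24,i*k),(30,i*k),(255,255,255),1)
    cv2.imwrite(f'pics/{n}0c.png',c)
```

```text
(no output)
```

View pics/scene0c.png

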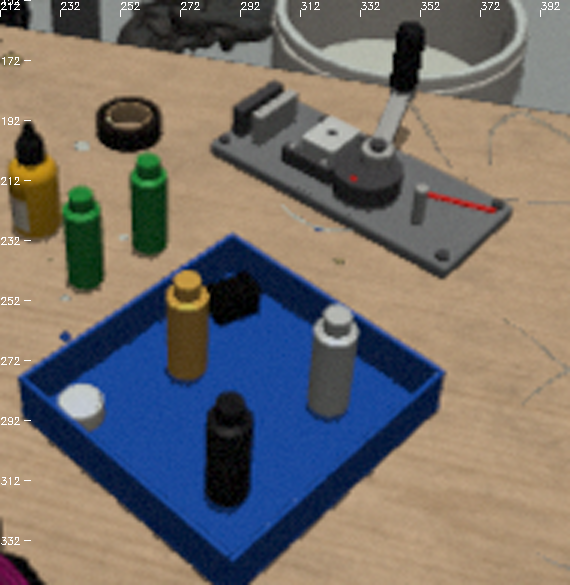

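View pics/side0c.png

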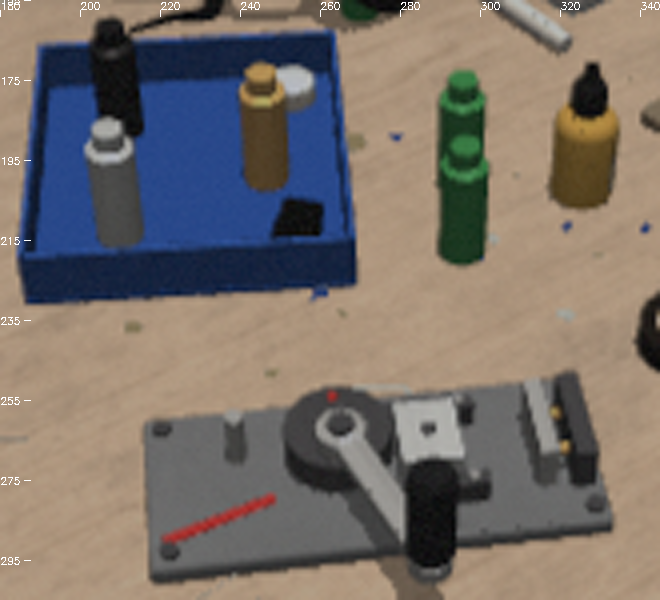

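Run:
```python
from h import *
S=load('scene0');D=load('side0')
pts={'brass_top':((187,277),(261,71)),'grey_top':((338,315),(107,126)),'black_top':((231,403),(110,27)),
'hub':((379,146),(341,424)),'jawhole':((332,131),(428,428)),'griptop':((411,27),(432,467)),'cornA':((511,210),(152,572)),'cornB':((443,272),(147,422)),
'redin':((428,193),(274,497)),'redout':((497,211),(163,540)),'pin':((421,188),(233,415)),
'binR':((234,235),(353,238)),'binC':((443,374),(20,252)),'binB':((234,560),(40,46)),'binL':((22,378),(333,32)),
'bottle':((28,128),(593,68)),'cap':((81,393),(296,72)),'anvtop':((277,95),(536,381))}
for k,((a,b),(c,d)) in pts.items():
    p,e=tri((S,a/3+212-.3,b/3+152-.3),(D,c/4+180-.4,d/4+155-.4)); print(k,p.round(1),np.round(e,1))
for g in(S,D): print(cw(g)[:3,3])
```

```text
brass_top [532.4 379.1  86.3] [0.3 0.3]
grey_top [441.7 341.5  85.6] [1. 1.]
black_top [446.2 438.4  83.8] [0.7 0.7]
hub [547.9 136.1  47. ] [1.1 1.1]
jawhole [592.6 135.   38.4] [0.3 0.3]
griptop [580.3  54.1 104.9] [0.7 0.7]
cornA [449.1  89.5   7.2] [0.3 0.3]
cornB [450.6 186.9   7.9] [0.7 0.7]
redin [509.4 121.5  12.8] [3.5 3.5]
redout [454.9 104.   12.4] [1. 1.]
pin [495.9 153.9  43. ] [0.2 0.2]
binR [572.7 283.1  35.7] [1.1 1.1]
binC [386.5 297.4  36.6] [1.6 1.6]
binB [398.2 491.   35.7] [1. 1.]
binL [585.  479.6  35.4] [1. 1.]
bottle [721.1 344.4  93.4] [1.2 1.2]
cap [557.2 456.1  23.1] [2.1 2.1]
anvtop [646.9 142.8  54.4] [2.8 2.8]
[165.70746971 792.56110556 611.34653843]
[ 487.57837312 -468.03310007  734.0133225 ]
```

Run:
```python
from h import *
S=load('scene0');D=load('side0')
print('tcp in scene',proj(S,[258,-541,230]),proj(S,[258,-541,400]))
print('ink',tri((S,233/3+212,297/3+152),(D,298/4+180,215/4+155)))
for z in(0,100,230): print('post foot',onz(S,236,185,z), 'lamp', onz(S,310,75,z))
for n,a,b in(('g1',(83,193),(465,143)),('g2',(149,160),(463,78)),('tape',(128,112),(690,330))): print(n,tri((S,a[0]/3+212,a[1]/3+152),(D,b[0]/4+180,b[1]/4+155)))
```

```text
tcp in scene (np.float64(579.7756765064814), np.float64(75.75194600247949)) (np.float64(614.4277863832715), np.float64(5.418665856591872))
ink (array([543.58589696, 320.80020639,  20.2986434 ]), [np.float64(3.7652689752248927), np.float64(3.7652689752248665)])
post foot [820.90025227 208.44272347   0.        ] lamp [1177.62176475 -576.56568999    0.        ]
post foot [713.72817533 303.98892278 100.        ] lamp [1012.09955575 -352.61303638  100.        ]
post foot [574.4044753  428.19898189 230.        ] lamp [796.92068406 -61.4745867  230.        ]
g1 (array([656.06870691, 341.17439272,  55.60921628]), [np.float64(9.863515690592372), np.float64(9.863515690592386)])
g2 (array([632.35258826, 320.58741302, 104.22447041]), [np.float64(12.462931229774286), np.float64(12.462931229774464)])
tape (array([752.6900252 , 204.82602094,  15.37290392]), [np.float64(1.4795736696723096), np.float64(1.4795736696723465)])
```

```bash
python3 -m inch '{"jaw":[85,85,85,85,85,85,85,85,85,85,85,85,85,85,85,85,85,85,85,85],"roll":[0.15,0.15,0.1,0.056,0,0,0,0,0,0,0,0,0,0,0,0,0,0,0,0],"translation":[[0,0,0],[0,0,0],[0,0,0],[0,0,0],[0.49,-1,0],[0.49,-1,0],[0.49,-1,0],[0.49,-1,0],[0.49,-1,0],[0.49,-1,0],[0.49,-1,0],[0.49,-1,0],[0.49,-1,0],[0.49,-1,0],[0.49,-1,0],[0.49,-1,0],[0.49,-1,0],[0.49,-1,0],[0.49,-1,0],[0.49,-1,0]]}' && python3 -m inch '{"jaw":[85,85,85,85,85,85,85,85,85,85,85,85,85],"roll":[0,0,0,0,0,0,0,0,0,0,0,0,0],"translation":[[0.49,-1,0],[0.49,-1,0],[0.49,-1,0],[0.49,-1,0],[0.49,-1,0],[0.49,-1,0],[0.49,-1,0],[0.49,-1,0],[0.49,-1,0],[0.49,-1,0],[0.49,-1,0],[0,0,0],[0,0,0]]}'
python3 - <<'E'
from h import *
shot('wrist','w1')
E
```

```text
t: 2.15
tcp_pos: [459.0, -142.2, 231.1]
tool_rot: [-3.141, 0.016, 0.0]
wrist_force: [0.6, 0.0, -0.1]
finger_gap: 84.9
gripper_force: 0.0
t: 3.45
tcp_pos: [596.0, 130.5, 230.6]
tool_rot: [3.141, -0.014, -0.002]
wrist_force: [-0.9, -0.2, -0.4]
finger_gap: 84.5
gripper_force: 0.0
```

View pics/w1.png

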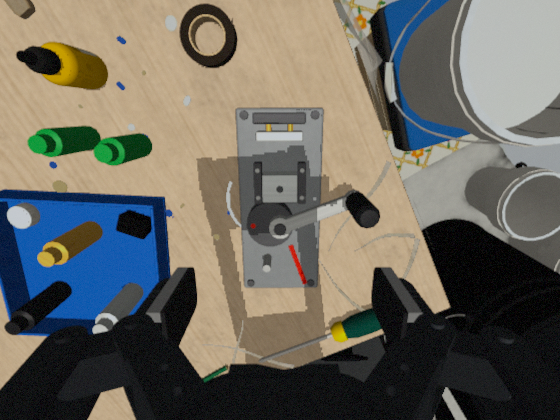

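```bash
python3 -m inch '{"jaw":[85,85,85,85,85,85,85,85,85,85,85,85,85],"roll":[0,0,0,0,0,0,0,0,0,0,0,0,0],"translation":[[-0.25,-1,0.2],[-0.25,-1,0.2],[-0.25,-1,0.2],[-0.25,-1,0.2],[-0.25,-1,0.2],[-0.25,-1,0.2],[-0.25,-1,0.2],[-0.25,-1,0],[-0.25,-1,0],[-0.25,-0.9,0],[0,0,0],[0,0,0],[0,0,0]]}'
python3 - <<'E'
from h import *
shot('wrist','w2')
E
```

```text
t: 4.8
tcp_pos: [536.8, 376.9, 196.3]
tool_rot: [3.141, -0.018, 0.0]
wrist_force: [0.3, 0.0, -0.5]
finger_gap: 84.6
gripper_force: 0.0
```

View pics/w2.png

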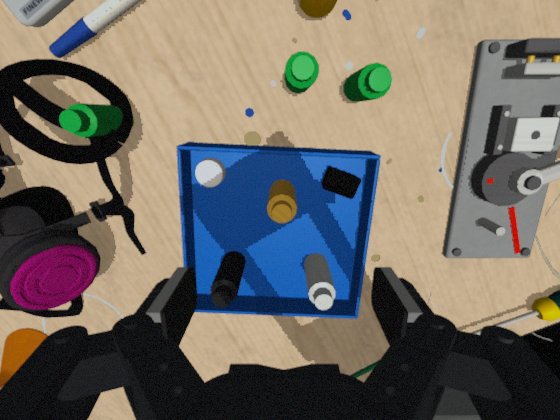

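Run:
```python
from h import *
S=load('scene0');D=load('side0');A=load('w1');B=load('w2')
print('brass S+D+B',tri((S,274,244),(D,244.9,172.3),(B,283,212)))
print('brass z86',onz(B,283,212,86),'A',onz(A,47,259,86), 'A+B',tri((A,47,259),(B,283,212)))
for n,a,b in(('hub',(280,229),(532,181)),('jawhole',(279,188),(536,135))): print(n,tri((A,*a),(B,*b)))
for z,u,v in((48,280,229),(38,279,188),(12,240,108),(12,323,108),(12,318,288),(12,244,288),(41,256,137),(41,302,137),(38,262,176),(38,298,176),(106,360,208)): print((u,v),onz(A,u,v,z).round(1))
for z,u,v in((12,490,46),(12,453,252),(12,528,253),(48,532,181)):print('B',(u,v),onz(B,u,v,z).round(1))
c=A['image'][90:300,220:400,::-1];cv2.imwrite('pics/w1c.png',cv2.resize(c,None,fx=2.85,fy=2.85,interpolation=cv2.INTER_CUBIC))
```

```text
brass S+D+B (array([532.6984898 , 378.14267121,  86.40566676]), [np.float64(0.8293906409784466), np.float64(0.747915444343327), np.float64(1.041878002175289)])
brass z86 [532.64811905 377.10528138  86.        ] A [531.31216576 376.35461742  86.        ] A+B (array([531.67467213, 376.97835096,  85.21546762]), [np.float64(0.6945994975931776), np.float64(0.694599497593306)])
hub (array([548.37082039, 134.67377449,  47.88951489]), [np.float64(0.7261818323036571), np.float64(0.7261818323036567)])
jawhole (array([592.72516496, 135.04900813,  39.30546266]), [np.float64(0.7673674879616397), np.float64(0.76736748796157)])
(280, 229) [547.6 134.5  48. ]
(279, 188) [593.2 135.2  38. ]
(240, 108) [679.2 178.1  12. ]
(323, 108) [678.4  85.1  12. ]
(318, 288) [447.6  84.7  12. ]
(244, 288) [448.6 184.8  12. ]
(256, 137) [649.5 158.8  41. ]
(302, 137) [649.1 110.1  41. ]
(262, 176) [607.  153.9  38. ]
(298, 176) [606.7 113.9  38. ]
(360, 208) [590.2  60.2 106. ]
B (490, 46) [673.6 177.1  12. ]
B (453, 252) [456.7 178.   12. ]
B (528, 253) [454.4  89.4  12. ]
B (532, 181) [549.1 135.1  48. ]
```

View pics/w1c.png

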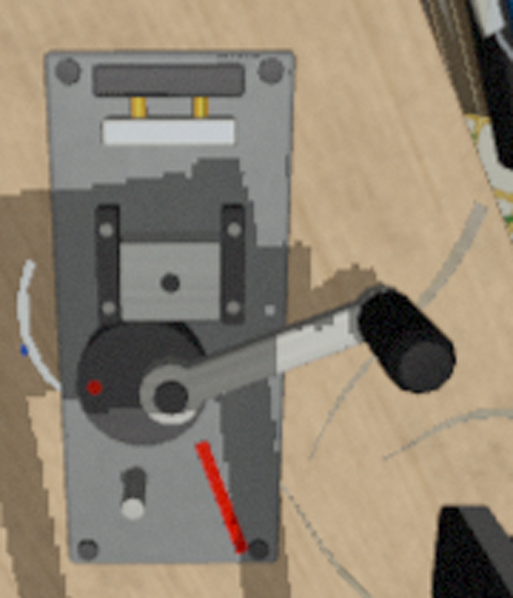

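Run:
```python
from h import *
A=load('w1')
P=lambda u,v,z: onz(A,u/2.85+220-.3,v/2.85+90-.3,z).round(1)
print('anvil front L,R',P(104,144,41),P(235,144,41)); print('jaw front',P(120,241,38),P(220,241,38),P(170,241,12)); print('jaw rear',P(120,321,38),P(220,321,38))
print('grip',P(428,367,106),'hub',P(171,397,48),'hole',P(171,283,38))
print('red',P(203,442,12),P(241,552,12),'anvil post rear',P(94,64,41),P(243,64,41))
for x in(60.5,97.5,101): print(x,[(np.round((np.array(proj(A,[548+x,135,z]))-[219.7,89.7])*2.85)) for z in(12,38,41)])
```

```text
anvil front L,R [646.2 158.7  41. ] [645.8 109.9  41. ]
jaw front [609.  154.1  38. ] [608.6 115.2  38. ] [603.7 135.   12. ]
jaw rear [576.6 155.1  38. ] [576.2 115.   38. ]
grip [580.   50.3 106. ] hub [547.7 134.9  48. ] hole [592.  134.4  38. ]
red [511.7 121.3  12. ] [454.9 103.4  12. ] anvil post rear [674.6 161.3  41. ] [674.1 107.3  41. ]
60.5 [array([170., 230.]), array([169., 242.]), array([169., 243.])]
97.5 [array([169., 139.]), array([168., 145.]), array([168., 145.])]
101 [array([169., 130.]), array([168., 135.]), array([167., 136.])]
```

```bash
python3 -m inch '{"jaw":[70,70,70,70,70,70,70,70,70],"roll":[0,0,0,0,0,0,0,0,0],"translation":[[-0.18,-0.02,0.8],[0,0,1],[0,0,1],[0,0,1],[0,0,1],[0,0,0.8],[0,0,0.6],[0,0,0],[0,0,0]]}' 40 && python3 -m inch '{"jaw":[15,15,15,15,15,15,15,15],"roll":[0,0,0,0,0,0,0,0],"translation":[[0,0,0],[0,0,0],[0,0,0],[0,0,0],[0,0,0],[0,0,0],[0,0,0],[0,0,0]]}' 40
```

```text
t: 5.75
tcp_pos: [532.3, 378.5, 41.8]
tool_rot: [3.142, -0.017, 0.0]
wrist_force: [-0.2, -0.3, 0.1]
finger_gap: 70.0
gripper_force: 0.0
t: 6.55
tcp_pos: [532.6, 379.3, 42.7]
tool_rot: [-3.141, 0.016, -0.003]
wrist_force: [-1.4, -2.2, 5.9]
finger_gap: 27.0
gripper_force: 39.7
```

```bash
python3 -m inch '{"jaw":[15,15,15,15,15,15,15,15,15,15,15,15,15,15,15,15,15,15],"roll":[0,0,0,0,0,0,0,0,0,0,0,0,0,0,0,0,0,0],"translation":[[0,0,-0.5],[0,0,-1],[0,0,-1],[0,0,-1],[0,0,-0.8],[0.39,0.6,0],[0.39,0.97,0],[0.39,0.97,0],[0.39,0.97,0],[0.39,0.97,0],[0.39,0.97,0],[0.39,0.97,0],[0.39,0.97,0],[0.39,0.97,0],[0.37,0.97,0],[0,0.37,0],[0,0,0],[0,0,0]]}'
python3 - <<'E'
from h import *
shot('side','s3');shot('wrist','w3');g=shot('scene','c3')
for k in 'tcp_pos','tool_rot','finger_gap','gripper_force','wrist_force':print(k,np.round([load(t)['s'][k] for t in('s3','w3','c3')],2))
S=load('side0');a=load('s3')['image'][100:310,180:400,::-1];b=load('c3')['image'][60:270,220:400,::-1]
cv2.imwrite('pics/v3.png',np.hstack([cv2.resize(a,None,fx=2,fy=2,interpolation=2),cv2.resize(b,None,fx=2,fy=2,interpolation=2)]))
E
```

```text
t: 8.35
tcp_pos: [625.8, 135.6, 148.2]
tool_rot: [-3.141, 0.017, 0.002]
wrist_force: [-0.3, 0.3, -1.9]
finger_gap: 27.1
gripper_force: 39.7
tcp_pos [[625.83 135.62 148.25]
 [625.87 136.14 148.44]
 [625.94 136.41 148.57]]
tool_rot [[-3.14  0.02  0.  ]
 [-3.14  0.02  0.  ]
 [-3.14  0.01  0.  ]]
finger_gap [27.07 26.75 26.73]
gripper_force [39.68 39.68 39.68]
wrist_force [[-0.3   0.31 -1.88]
 [ 0.37  0.69 -1.14]
 [-0.39  0.01 -1.81]]
```

View pics/v3.png

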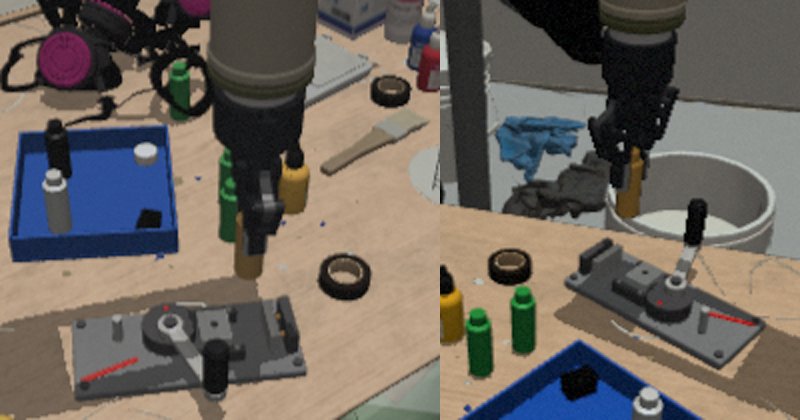

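Run:
```python
from h import *
from scipy.ndimage import label
for t,roi in(('s3',(285,200,325,250)),('c3',(290,125,335,180))):
    g=load(t);x0,y0,x1,y1=roi;im=g['image'][y0:y1,x0:x1].astype(int)
    m=(im[...,0]>im[...,2]*1.9)&(im[...,0]>60)
    l,n=label(m);k=np.argmax(np.bincount(l.ravel())[1:])+1;m=l==k
    ys,xs=np.where(m);print(t,m.sum(),'bottom',ys.max()+y0)
    for r in range(ys.max()-10,ys.max()-3,2): q=np.where(m[r])[0];print(r+y0,q.min()+x0,q.max()+x0,(q.min()+q.max())/2+x0)
    p=np.array([625.9,136.1,148.4])
    th=np.linspace(0,6.28,60)
    for h in(110,112,114):
        c=np.array([proj(g,[p[0]+14*np.cos(a),p[1]+14*np.sin(a),h]) for a in th]);print(h,'pred foot bottom',c[:,1].max().round(1),'cols',c[:,0].min().round(1),c[:,0].max().round(1),'axis at',np.round(proj(g,[p[0],p[1],h]),1),np.round(proj(g,[p[0],p[1],h+20]),1))
```

```text
s3 181 bottom 238
228 298 300 299.0
230 298 310 304.0
232 298 310 304.0
234 298 310 304.0
110 pred foot bottom 239.9 cols 296.7 311.2 axis at [303.9 234.7] [304.3 227.2]
112 pred foot bottom 239.2 cols 296.7 311.3 axis at [304.  233.9] [304.4 226.5]
114 pred foot bottom 238.4 cols 296.7 311.3 axis at [304.  233.2] [304.4 225.7]
c3 249 bottom 168
158 309 318 313.5
160 309 318 313.5
162 309 318 313.5
164 308 318 313.0
110 pred foot bottom 168.7 cols 307.1 319.0 axis at [313.  165.5] [313.6 158.1]
112 pred foot bottom 167.9 cols 307.1 319.0 axis at [313.1 164.7] [313.6 157.4]
114 pred foot bottom 167.2 cols 307.2 319.1 axis at [313.1 164. ] [313.7 156.6]
```

```bash
python3 -m inch '{"jaw":[15,15,15,15,15,15,15,15,15],"roll":[0,0,0,0,0,0,0,0,0],"translation":[[0.06,0.06,0.5],[0,0,0.8],[0,0,0.8],[0,0,0.7],[0,0,0.6],[0,0,0.3],[0,0,0.1],[0,0,0],[0,0,0]]}' && python3 -m inch '{"jaw":[15,15,15,15,15],"roll":[0,0,0,0,0],"translation":[[0,0,0.04],[0,0,0.04],[0,0,0.04],[0,0,0],[0,0,0]]}'
```

```text
t: 9.4
tcp_pos: [628.7, 134.0, 54.9]
tool_rot: [-3.141, 0.016, -0.003]
wrist_force: [0.1, -0.0, -1.8]
finger_gap: 27.0
gripper_force: 39.7
t: 9.9
tcp_pos: [627.9, 133.9, 50.8]
tool_rot: [-3.142, 0.016, 0.0]
wrist_force: [-0.5, 0.9, -2.3]
finger_gap: 26.8
gripper_force: 39.7
```

Continue down in small steps to contact.

```bash
python3 -m inch '{"jaw":[15,15,15],"roll":[0,0,0],"translation":[[0,0,0.04],[0,0,0.02],[0,0,0]]}' ; python3 -m inch '{"jaw":[15,15,15],"roll":[0,0,0],"translation":[[0,0,0.03],[0,0,0],[0,0,0]]}'
```

```text
t: 10.2
tcp_pos: [628.4, 133.9, 50.7]
tool_rot: [-3.142, 0.016, -0.001]
wrist_force: [-3.6, -1.1, 7.0]
finger_gap: 26.8
gripper_force: 40.6
t: 10.5
tcp_pos: [628.5, 133.9, 50.7]
tool_rot: [-3.142, 0.016, -0.002]
wrist_force: [-5.9, -1.6, 11.6]
finger_gap: 26.8
gripper_force: 41.1
```

```bash
python3 -m inch '{"jaw":[15,30,34,38,42,46,50,55,60,60],"roll":[0,0,0,0,0,0,0,0,0,0],"translation":[[0,0,-0.03],[0,0,0],[0,0,0],[0,0,0],[0,0,0],[0,0,0],[0,0,0],[0,0,0],[0,0,0],[0,0,0]]}' && python3 -m inch '{"jaw":[60,60,60,60,60,60,60],"roll":[0,0,0,0,0,0,0],"translation":[[0,0,-0.5],[0,0,-1],[0,0,-1],[0,0,-1],[0,0,-1],[0,0,0],[0,0,0]]}'
python3 - <<'E'
from h import *
for n in('side','scene','wrist'): shot(n,n+'4')
a=load('side4')['image'][200:305,220:345,::-1];b=load('scene4')['image'][120:225,270:370,::-1];w=load('wrist4')['image'][60:320,150:430,::-1]
r=lambda i:cv2.resize(i,(400,300),interpolation=2)
cv2.imwrite('pics/v4.png',np.vstack([np.hstack([r(a),r(b)]),np.hstack([r(w),r(w)*0])]))
E
```

```text
t: 11.5
tcp_pos: [627.9, 133.9, 49.3]
tool_rot: [3.142, -0.016, 0.0]
wrist_force: [0.9, 0.0, -0.2]
finger_gap: 60.2
gripper_force: 0.0
t: 12.2
tcp_pos: [628.7, 134.0, 163.5]
tool_rot: [-3.141, 0.016, -0.004]
wrist_force: [-0.1, -0.8, -0.7]
finger_gap: 60.1
gripper_force: 0.0
```

View pics/v4.png

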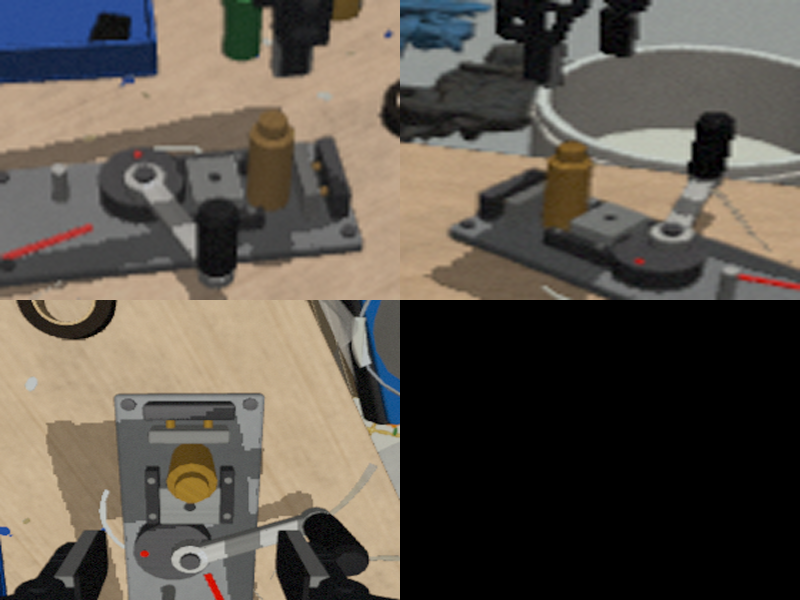

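```bash
python3 -m inch '{"jaw":[60,60,60,60,60,60,60,60,60,60,60,60],"roll":[0,0,0,0,0,0,0,0,0,0,0,0],"translation":[[-0.45,0.8,0],[-0.5,0.9,0],[-0.5,0.9,0],[-0.45,0.74,0],[0,0,0],[0,0,0.7],[0,0,0.9],[0,0,0.9],[0,0,0.9],[0,0,0.66],[0,0,0],[0,0,0]]}' && python3 -m inch '{"jaw":[10,10,10,10,10,10],"roll":[0,0,0,0,0,0],"translation":[[0,0,0],[0,0,0],[0,0,0],[0,0,0],[0,0,0],[0,0,0]]}' 60; python3 -c "
from rig import *;import numpy as np
print([read_state()['wrist_force'].round(1)])"
```

```text
t: 13.55
tcp_pos: [579.4, 51.2, 60.1]
tool_rot: [-3.141, 0.016, 0.001]
wrist_force: [0.9, -0.7, 0.4]
finger_gap: 59.8
gripper_force: 0.0
t: 14.15
tcp_pos: [580.8, 51.4, 61.9]
tool_rot: [-3.141, 0.016, -0.004]
wrist_force: [-0.0, 3.6, 5.9]
finger_gap: 22.6
gripper_force: 58.9
[array([-0. ,  3.6,  5.9])]
```

Run:
```python
import numpy as np
a=-1.203-np.arange(0,17)*0.1; p=90*np.c_[np.cos(a),np.sin(a)]; d=np.diff(p,axis=0)/25
print(np.c_[d@[1,-.01],d@[-.01,-1]].round(2).tolist()); print((p+[548,134.9]).round(1)[[8,16]])
```

```text
[[-0.34, 0.12], [-0.35, 0.08], [-0.36, 0.05], [-0.36, 0.01], [-0.36, -0.03], [-0.35, -0.06], [-0.35, -0.1], [-0.34, -0.13], [-0.32, -0.16], [-0.3, -0.19], [-0.28, -0.22], [-0.26, -0.25], [-0.23, -0.28], [-0.2, -0.3], [-0.17, -0.32], [-0.14, -0.33]]
[[510.3  53.2]
 [463.1 105. ]]
```

```bash
python3 -m inch '{"jaw":[10,10,10,10,10,10,10,10,10,10],"roll":[0,0,0,0,0,0,0,0,0,0],"translation":[[-0.34,0.12,0],[-0.35,0.08,0],[-0.36,0.05,0],[-0.36,0.01,0],[-0.36,-0.03,0],[-0.35,-0.06,0],[-0.35,-0.1,0],[-0.34,-0.13,0],[0,0,0],[0,0,0]]}' 60
```

```text
t: 15.15
tcp_pos: [511.0, 53.6, 61.9]
tool_rot: [-3.141, 0.016, -0.008]
wrist_force: [4.9, 4.2, 2.4]
finger_gap: 22.7
gripper_force: 59.0
```

```bash
python3 -m inch '{"jaw":[10,10,10,10,10,10,10,10,10,10,10],"roll":[0,0,0,0,0,0,0,0,0,0,0],"translation":[[-0.32,-0.16,0],[-0.3,-0.19,0],[-0.28,-0.22,0],[-0.26,-0.25,0],[-0.23,-0.28,0],[-0.2,-0.3,0],[-0.17,-0.32,0],[-0.14,-0.33,0],[0,0,0],[0,0,0],[0,0,0]]}' 60
python3 - <<'E'
from h import *
for n in('side','scene','wrist'): shot(n,n+'5')
t=[load(n+'5')['s'] for n in('side','scene','wrist')]
p=np.mean([s['tcp_pos'] for s in t],0); print(p, np.arctan2(p[1]-134.9,p[0]-548), np.hypot(p[1]-134.9,p[0]-548),t[2]['wrist_force'])
a=load('side5')['image'][200:320,210:350,::-1];b=load('scene5')['image'][130:250,265:405,::-1];w=load('wrist5')['image'][20:320,90:440,::-1]
r=lambda i:cv2.resize(i,(400,300),interpolation=2)
cv2.imwrite('pics/v5.png',np.vstack([np.hstack([r(a),r(b)]),np.hstack([r(w),r(w)*0])]))
E
```

```text
t: 16.25
tcp_pos: [464.2, 104.1, 61.9]
tool_rot: [3.14, -0.016, 0.007]
wrist_force: [3.6, -3.0, 5.7]
finger_gap: 22.4
gripper_force: 59.8
[464.18173922 104.0439298   61.86510187] -2.788857992352921 89.31739980351405 [ 4.32812238 -2.59721353  5.64194629]
```

View pics/v5.png

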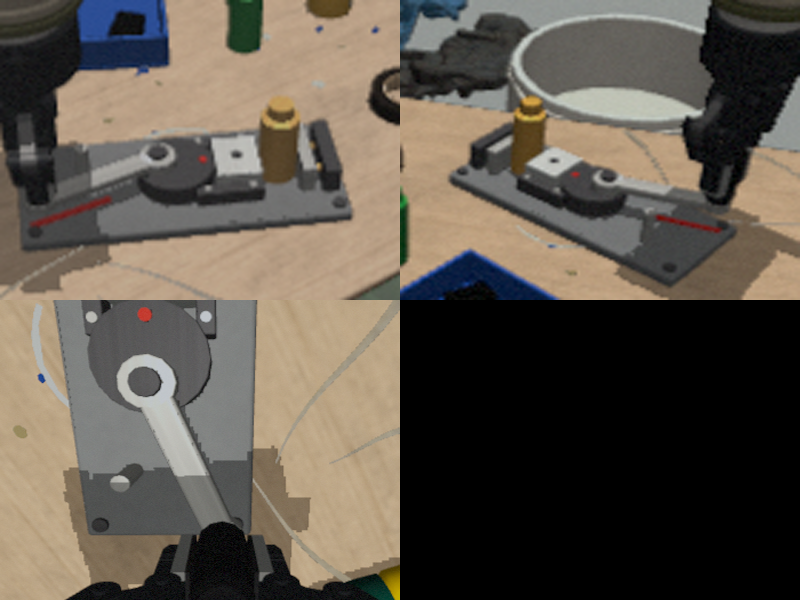

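```bash
python3 -m inch '{"jaw":[10,10,10,10],"roll":[0,0,0,0],"translation":[[-0.02,-0.04,0],[0,0,0],[0,0,0],[0,0,0]]}' 60
python3 - <<'E'
from h import *
W=shot('wrist','w6');t=[shot('side','s6')['s'],shot('scene','c6')['s'],W['s']]
p=np.mean([s['tcp_pos'] for s in t],0); print(p, np.arctan2(p[1]-134.9,p[0]-548))
# lever hub and cam dot, from wrist crop scale 350/400
q=lambda u,v,z:onz(W,u*350/400+90,(v-300)+20,z)
print('hub',q(147,382,48),'dot',q(145,314,40))
E
```

```text
t: 16.8
tcp_pos: [463.9, 104.9, 61.9]
tool_rot: [3.14, -0.016, 0.008]
wrist_force: [4.3, -4.3, 4.8]
finger_gap: 22.3
gripper_force: 59.8
[463.87273842 104.86471725  61.87322634] -2.798675907339474
hub [547.32115286 135.25443368  48.        ] dot [578.21230988 135.39988861  40.        ]
```

```bash
python3 -c "
from rig import *
print(finish_job())"
```

```text
the job is handed in; nothing more can be done
None
```

The brass spigot stands upright in the clamp gap, released and pressed against the anvil by the jaw; the gripper is still holding the lever over the red line at about 1.6 rad, and the job was handed in at about 17 s, with no verdict returned.

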